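# Open the child-resistant reagent bottle at the dosing station

## Task

Lift the square amber bottle by its glass body (never carry it by its cap), stand it fully down in the square socket of the white bottle station and let go of it. Then take it again by its child-resistant cap: press the cap down and, keeping it pressed, turn it anticlockwise until it comes to a solid stop, without leaning on it hard, then ease off, lift it straight off and set it down gently, rim down, in the shallow steel tray. The bottle stays upright in the station, and nothing else on the bench is to be pushed about.

Things in the scene. Friction and masses are not known exactly. Their poses are not given: they have to be found in the camera images.
- bottle_mid (a point): Square amber glass bottle, loose, upright, about 0.45 kg, the only square one. Glass body 60 x 60 mm, 78 mm tall, faces along its x and y; it may go into the socket any way round. This point: centre of the glass body, 39 mm above its underside and 39 mm below its flat shoulder. With cap it is 112 mm tall; fingers holding the top 15 mm of the glass pass beside the cap.
- cap_mid (a point): Centre, half-way up, of the bottle's cap: teal plastic, ribbed side, outside diameter 50 mm, 27 mm tall, 40 g, z up. At the start it is locked on the bottle's axis, this point 20.5 mm above the glass shoulder, the cap's lower rim 7 mm above the shoulder. Pulling does not open it; unpressed it only wags by up to 20 degrees. Once unlocked it is clear of the neck and its spring after lifting 25 mm.
- station_floor (a point): Bottle station: white base plate 120 x 120 mm, fixed, with a square socket in its middle. This point: centre of the socket's floor, 6 mm above the bench. Socket 65 x 65 mm inside, walls along its x and y, 6 mm thick, rising 24 mm above the floor, then flaring outwards to 32 mm above it (about 90 mm over the outsides). Bottle's play in it 5 degrees. Bottle centre when home: 39 mm above this point.
- tray_in (a point): Shallow square tray of bare steel, 130 x 130 mm outside, walls 4 mm thick, its rim 14 mm above the bench, fixed. This point is the centre of its inner floor (about 4 mm above the bench), inside 122 x 122 mm. The cap's centre is 13.5 mm above the floor when it stands in it.
- socket_floor: The square black rubber pad, 65 x 65 mm, that is the socket's floor, its top 6 mm above the bench; origin in the middle of its underside. The bottle's underside rests on it.
- bottle: The square bottle's glass body and neck (see bottle_mid); origin in the middle of its underside.
- cap: The same cap; origin in the middle of its lower rim, z up. Held down 4.5 mm or more it turns anticlockwise (positive about z) by 84 to 100 degrees in all (up to 10 more if the bottle follows in its socket), past two ratchet teeth, to a solid stop; anywhere within 15 degrees of the stop it lifts straight off, once the twist is eased (it binds while forced against the stop).
- cap_top (a point): Middle of the cap's flat top, 13.5 mm above the cap's centre, 112 mm above the bottle's underside. A spring inside holds the cap up: pressed here or through the gripped side, it gives only from about 6.5 N, is down 4.5 mm at about 10 N and bottoms solidly at 6 mm (11 N); 10 to 20 N is the right pressing force. Let up early, it snaps up into a pocket 45 to 55 degrees before the stop; it may be regripped there.
- round_bottle: Bystander: round amber bottle, 72 mm diameter, 160 mm tall; origin in the middle of its underside.
- beaker: Bystander: glass beaker, 68 mm diameter, 90 mm tall; origin under its middle.
- flask: Bystander: conical glass flask, 72 mm diameter at the foot, 110 mm tall; origin under its middle.
- powder_jar: Bystander: white plastic jar, 68 mm diameter, 85 mm tall; origin under its middle.
- handset: Bystander: flat keypad handset, 170 (x) x 75 (y) x 19 mm, lying; origin under its middle.
- spatula: Bystander: steel spatula 170 mm long, lying along its x.

How it is judged:
On the way, in this order (a step that is already met when the one before it is completed fails the run):
1. the bottle stands fully down in the station's socket, the cap still on, and is let go (horizontal distance between bottle_mid and station_floor below 0.008 m and z of bottle_mid in the frame of station_floor between 0.033 and 0.044 m and angle between bottle_mid's own z axis and vertical below 0.08 rad and contact force between the fingers and bottle below 0.2 N and contact force between the fingers and cap below 0.2 N and z of cap_mid in the frame of bottle_mid below 0.066 m), for 0.2 s.
2. the cap is off the neck, with the bottle still in the socket (horizontal distance between bottle_mid and station_floor below 0.008 m and z of bottle_mid in the frame of station_floor between 0.033 and 0.044 m and angle between bottle_mid's own z axis and vertical below 0.08 rad and z of cap_mid in the frame of bottle_mid above 0.082 m), for 0.1 s.
At the end, for the whole second after the job is handed in: The bottle stands upright (within 4.5 degrees) and fully down in the station's socket (centre within 8 mm of the socket's), and the cap stands rim down, flat on the floor of the steel tray (its centre within 55 mm of the tray's), both released and at rest (horizontal distance between bottle_mid and station_floor below 0.008 m and z of bottle_mid in the frame of station_floor between 0.033 and 0.044 m and angle between bottle_mid's own z axis and vertical below 0.08 rad and horizontal distance between cap_mid and tray_in below 0.055 m and z of cap_mid in the frame of tray_in between 0.009 and 0.019 m and angle between cap_mid's own z axis and vertical below 0.12 rad and linear speed of each of cap, bottle below 0.02 m/s and contact force between the fingers and cap below 0.2 N and contact force between the fingers and bottle below 0.2 N); the robot touches nothing.
It fails at once if the bottle is carried by its cap: the fingers hold the cap while the bottle is more than 15 mm off the bench and out of the socket (contact force between the fingers and cap above 1 N and height (world z) of bottle above 0.015 m).
It fails at once if the bottle is tipped by more than 35 degrees (angle between bottle's own z axis and vertical above 0.6 rad).
It fails at once if the bottle is pressed on the socket's floor with more than 60 N (dropped in, or the cap leaned on hard) (contact force between bottle and socket_floor above 60 N).
It fails at once if the cap is dropped into the tray from a height or banged down: it moves faster than 0.6 m/s within 60 mm of the tray's floor (linear speed of cap above 0.6 m/s and z of cap_mid in the frame of tray_in below 0.06 m and horizontal distance between cap_mid and tray_in below 0.09 m).
It fails at once if a bystander is moved by more than 30 mm (distance of any of round_bottle, beaker, flask, powder_jar, handset, spatula from where it was at the start of the episode above 0.03 m).
It also fails if it takes over 67 s, if anything falls off the work surface, if the arm or the gripper's body presses on something with over 40 N, if the wrist force passes 120 N, or if a joint passes its speed limit or range.

## Robot

A 7-joint arm with a two-finger parallel gripper is mounted at the origin on the work surface. World frame = base frame: x ahead of the robot, y to its left, z up, the work surface at z = 0. Lengths are in m, angles in rad, forces in N, time in s.
With the tool pointing down it reaches from about 0.35 to 0.9 m from the base axis. Payload 8.1 kg.
Tool frame: the origin (TCP) lies midway between the tips of the shut fingers; the grasp point (between the pads) lies arm.grip_point_offset behind it (arm.grip_point_offset is the distance from the TCP to the grasp point, in m); y points along the fingers, z is the direction in which the jaws open and shut, and the axes are right-handed (so a half turn about y gives the same grasp; the last joint's range is limited). The gripper opens to 92 mm and grips with 3 to 60 N. Pads are 19 mm wide; open, the fingers measure 130 mm over their backs; the gripper's body (75 mm by 190 mm) begins 47 mm behind the grasp point.
Start: joints at [1.088, 0.434, 0.025, 1.573, -0.012, 1.134, -0.075], TCP at [0.232, -0.58, 0.227] pointing down, gripper open.
Joint ranges: [-2.62, 2.62], [-0.44, 2.09], [-1.27, 1.32], [0.08, 2.57], [-1.32, 4.46], [0.12, 2], [-2.74, 2.74]. Speed limits (rad/s): [2.22, 2.22, 3.01, 3.01, 3.14, 3.14, 3.14].

## Interface

Orientations are given as a rotation vector (axis times angle).
In Python, from cell import arm, get_image, camera_info gives the robot as it stands.
- The arm moves only by the tool carry_out, never from a script. Its argument "steps" is one flat list of numbers, 5 for each row, row after row: the opening, from 0 (shut) to 1 (fully open), then the shift along the world's x, y, z in units of 0.1 m (1.0 is 0.1 m), then the turn about the world's z in units of 45 degrees (1.0 is 45 degrees). In form: [hand, dx, dy, dz, spin, hand, dx, dy, dz, spin, ...]. A call has 1 to 12 rows; each row is the pose to reach, as a shift and turn from the pose commanded when the call began; what a row does not reach only later rows make up. A row lasts 1/10 s, in which the tool goes at most 50 mm and 8.59 degrees, less where a joint would pass 70% of its speed; a pose out of reach is approached as far as the arm can. A call with a number of a shift or a turn outside -1 to 1 is refused whole. A call with a gripper value outside its range is refused whole. The fingers move at their own pace and stop on an object; "grip_force" is the grip in N (left out, the last holds). Time passes only in rows, so rows that repeat a pose let the fingers close. It gives the time, the measured TCP pose, the force and the opening at its end, in the units of the state.
- arm.observe(): the state, without advancing time (a new reading comes with each control period).
- get_image(name): name is "side" or "top"; returns (picture, depth): 384x512x3 uint8, red, green, blue; 384x512 float32, m along the optical axis (not along the pixel's ray), 0 where there is no reading.
- camera_info(name): a dict with "fovy" (degrees; the focal length in pixels is half the picture's height over the tangent of half this angle, whatever the lens; pixels are square), "cx", "cy" (the principal point, pixels), "R" (3x3) and "t" (3): a world point X has camera coordinates R X + t. Camera axes: x right, y down, z forward; pixel columns grow to the right and rows downward; lengths in m; the calibration is good to about 2 mm. A picture is of the moment at which its call begins. camera_info takes no time and is no camera call.
- arm.sign_off(): hands the job in, once; it reports no verdict.
The state is a dict: "clock": time; "joints": joint angles; "dq": joint speeds; "joint_efforts": joint torques, N m; "position": TCP position; "ee_rot": TCP orientation; "force": force on the tool from outside, world axes, zero at the start; "ft_torque": the same for the moment, N m; "width": opening from 0.0 (shut) to 1.0 (fully open).
Only numpy, scipy, OpenCV 4.12 (cv2) and the standard library are available. Lean on these libraries where they do the work, as an engineer would, in place of code of your own. Each camera call takes 0.05 s, during which the arm holds its last target. There are 200 camera calls.

## Working session

There is one attempt and no reset: what is moved stays moved. The work goes in short steps, Python scripts to look and compute and a tool call to move; the robot and the scene stay as the last step left them, time stands still between calls to the robot, and variables do not carry over. Pictures are saved under pics/ and viewed, about 8 in all and at most 12, crops included, and the job is handed in when it is done.

Besides the shell and the picture viewer there is one more tool, called after "Request:" as name(argument=value, ...) on one line, values as JSON. carry_out: Moves the arm, as the interface text tells. Shifts and turns lie within -1 to 1; 1 stands for 0.1 m of shift or 45 degrees of turn. Its arguments: {"type":"object","properties":{"steps":{"type":"array","items":{"type":"number"}},"grip_force":{"type":"number"}},"required":["steps"]}

```bash
mkdir -p pics; ls
python3 - <<'E'
from cell import arm,get_image,camera_info
import numpy as np,cv2
print(arm.observe(), arm.grip_point_offset)
for n in("top","side"):
    im,d=get_image(n);np.savez(f"pics/{n}0.npz",im=im,d=d);cv2.imwrite(f"pics/{n}0.png",im[...,::-1]);print(n,camera_info(n),(d>0).mean())
E
```

```text
pics
{'clock': 0.0, 'joints': array([ 1.08839042,  0.43521009,  0.02496239,  1.57410505, -0.0116042 ,
        1.13400516, -0.0750735 ]), 'dq': array([-0.00015685, -0.00143922,  0.00152229, -0.00098621,  0.00162978,
        0.00099938, -0.00151743]), 'joint_efforts': array([-1.68127997e-05, -6.67862535e+01,  9.85442810e-01, -3.14462507e+01,
       -6.03961386e-02,  4.29411675e-02,  1.63842824e-04]), 'position': array([ 0.23147307, -0.57999638,  0.22594979]), 'ee_rot': array([-0.38749349,  2.01535374, -2.01223046]), 'force': array([ 0.31383773, -0.11353356, -0.73410073]), 'ft_torque': array([ 0.00400699, -0.00794908,  0.02100786]), 'width': 0.9937841104750404} 0.0188
top {'fovy': 56.01562784629433, 'cx': 256.96936752859966, 'cy': 199.35302191308998, 'R': array([[ 0.01748809, -0.99983667, -0.00456039],
       [-0.99381342, -0.01688205, -0.10977198],
       [ 0.10967706,  0.00645188, -0.99394633]]), 't': array([-0.00961965,  0.52082146,  1.17094883])} 0.9960530598958334
side {'fovy': 51.292130963846134, 'cx': 256.3108166971577, 'cy': 188.7011565477893, 'R': array([[ 9.72546200e-01, -2.32708153e-01, -8.96508853e-04],
       [-1.81295005e-01, -7.55251107e-01, -6.29863387e-01],
       [ 1.45897256e-01,  6.12733777e-01, -7.76705420e-01]]), 't': array([-0.50186193,  0.14942132,  1.09998237])} 0.9958140055338541
```

View pics/top0.png

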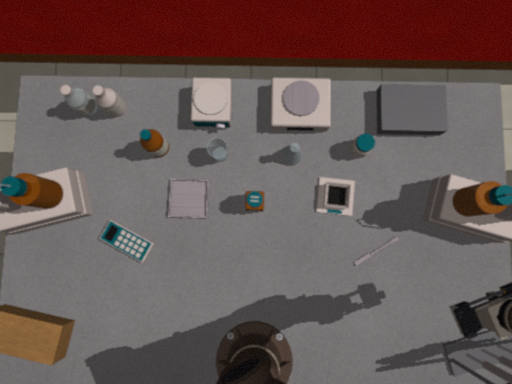

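View pics/side0.png

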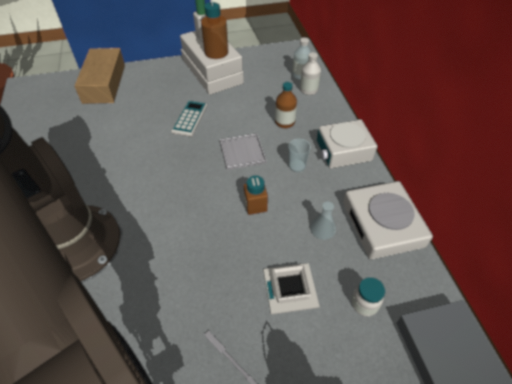

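The top view shows the bottle at about (255,200), the station at (337,196) and the tray at (188,198). The side view shows them at (256,195), (291,287) and (242,151). I'll measure them next.

```bash
cat > h.py <<'E'
import numpy as np,cv2
from cell import arm,get_image,camera_info
def cloud(n,d):
    c=camera_info(n);h,w=d.shape;f=h/2/np.tan(np.radians(c["fovy"]/2))
    v,u=np.mgrid[:h,:w];P=np.dstack([(u-c["cx"])/f*d,(v-c["cy"])/f*d,d])
    return (P-c["t"])@np.asarray(c["R"])   # R^T(Xc-t)
def onplane(n,uv,z):
    c=camera_info(n);R=np.asarray(c["R"]);f=192/np.tan(np.radians(c["fovy"]/2));uv=np.atleast_2d(uv).astype(float)
    r=np.c_[(uv[:,0]-c["cx"])/f,(uv[:,1]-c["cy"])/f,np.ones(len(uv))]@R
    o=-R.T@c["t"];return o+r*((z-o[2])/r[:,2])[:,None]
def rect(p):
    r=cv2.minAreaRect(np.float32(p[:,:2])*1000);return np.round(r[0],1),np.round(r[1],1),round(r[2],1)
E
python3 - <<'E'
from h import *
for n,bx in(("top",dict(b=(235,180,275,222),s=(308,168,365,225),t=(160,170,215,225))),("side",dict(b=(235,168,280,222),s=(255,255,328,320),t=(210,128,272,172)))):
    z=np.load(f"pics/{n}0.npz");im,d=z["im"],z["d"];W=cloud(n,d);hsv=cv2.cvtColor(im,cv2.COLOR_RGB2HSV)
    for k,(a,b,c,e) in bx.items():
        w=W[b:e,a:c].reshape(-1,3);hh=hsv[b:e,a:c].reshape(-1,3).astype(int)
        vv,uu=np.mgrid[b:e,a:c];uv=np.c_[uu.ravel(),vv.ravel()]
        print(n,k,"z hist",np.histogram(w[:,2],np.arange(-.01,.13,.01))[0])
        if k=="b":
            teal=(abs(hh[:,0]-92)<15)&(hh[:,1]>100); am=(hh[:,0]<18)&(hh[:,1]>120)
            for nm,m in(("captop",teal&(w[:,2]>.104)),("glass",am&(w[:,2]>.065)),("amber>.02",am&(w[:,2]>.02)),("shoulder",(w[:,2]>.065)&(w[:,2]<.09))):
                if m.sum()>4:print(nm,m.sum(),w[m].mean(0).round(4),rect(w[m]))
        elif k=="s":
            wh=(hh[:,1]<60)&(hh[:,2]>150)
            m=(w[:,2]>.026)&(w[:,2]<.05);print("flare",m.sum(),w[m].mean(0).round(4),rect(w[m]))
            m=(hh[:,2]<60);print("dark",m.sum(),rect(onplane(n,uv[m],.006)),np.median(w[m],0).round(4))
            m=(w[:,2]>.004)&(w[:,2]<.05)&wh;print("base",m.sum(),rect(w[m]))
        else:
            m=(w[:,2]>.008);print("rim",m.sum(),rect(w[m]),np.median(w[:,2]))
E
python3 - <<'E'
import cv2,numpy as np
a=cv2.imread('pics/top0.png');b=cv2.imread('pics/side0.png')
r=lambda x,w:cv2.resize(x,w,interpolation=cv2.INTER_CUBIC)
cv2.imwrite('pics/crop0.png',np.vstack([r(a[165:230,160:370],(798,247)),np.hstack([r(b[165:225,230:290],(340,340)),r(b[250:325,250:330],(363,340))]) if False else np.hstack([r(b[165:225,230:290],(399,340)),r(b[250:325,250:330],(399,340))])]))
E
```

```text
top b z hist [700 593   4   0   2   9   7   0 127  18   2  43 165   0]
captop 120 [0.5131 0.0074 0.1119] (array([513.7,   7.3]), array([44.4, 41.9]), 45.6)
glass 97 [0.5021 0.007  0.0774] (array([513.5,   6.9]), array([58. , 54.4]), 0.9)
amber>.02 98 [0.5019 0.0068 0.0772] (array([512.7,   6.9]), array([59.6, 54.4]), 0.9)
shoulder 145 [0.509  0.0072 0.0768] (array([513.6,   8.5]), array([58.3, 57.7]), 1.0)
top s z hist [1126 1777   66   64  202    4    0    0    0    0    0    0    0    0]
flare 252 [ 0.5405 -0.2665  0.0335] (array([ 539.2, -264.2]), array([83.3, 83.3]), 85.0)
dark 296 (array([ 542. , -270.8]), array([57.9, 58.5]), 84.5) [ 0.5425 -0.2712  0.0055]
base 303 (array([ 539.9, -266.7]), array([120.9, 120.3]), 84.9)
top t z hist [ 881 1946  185    2    0    0    0    0    0    0    0    0    0    0]
rim 256 (array([501.5, 140.4]), array([341.1, 150. ]), 76.7) 0.0018070665322201655
side b z hist [857 798  45  51  49  56  44  54 158  28  40  58 185   0]
captop 122 [ 0.5124 -0.0006  0.1108] (array([513.8,   5.8]), array([45.3, 44.2]), 86.3)
glass 164 [ 0.5082 -0.0123  0.0747] (array([512.5,   1.8]), array([53. , 57.5]), 84.6)
amber>.02 346 [ 0.5105 -0.0171  0.0575] (array([512.5,   1.9]), array([55.6, 55.3]), 88.1)
shoulder 218 [ 0.5107 -0.01    0.0761] (array([514.5,   3.8]), array([57.8, 61.3]), 84.0)
side s z hist [1349 2739  120  157  356    4    0    0    0    0    0    0    0    0]
flare 448 [ 0.5434 -0.2623  0.0335] (array([ 541.2, -264.5]), array([84.8, 83.9]), 85.0)
dark 412 (array([ 543.8, -261.6]), array([49.4, 58.1]), 85.6) [ 0.5438 -0.262   0.006 ]
base 1064 (array([ 541.2, -266.5]), array([120.1, 121. ]), 85.3)
side t z hist [ 792 1736  192    0    0    0    0    0    0    0    0    0    0    0]
rim 256 (array([ 478.6, -190.5]), array([996.1, 140.6]), 83.8) 0.0018361069704187936
```

View pics/crop0.png

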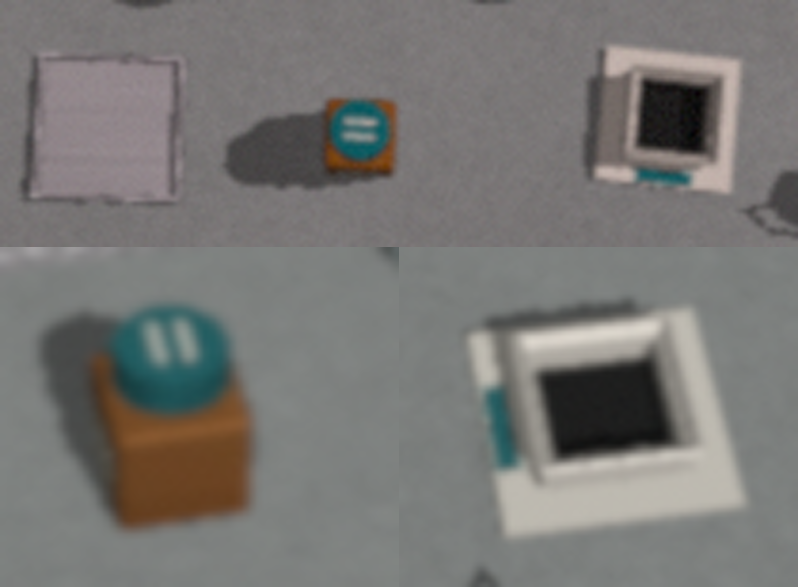

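The crop confirms that the bottle is nearly axis-aligned and that the station is turned about -5°. Both views agree to about 3 mm. Next I'll measure the tray, refine the bottle's yaw, and work out the tool heading.

Run:
```python
from h import *
from scipy.spatial.transform import Rotation as Ro
o=arm.observe();R=Ro.from_rotvec(o["ee_rot"]).as_matrix();print(R.round(3));print("jaw yaw",np.degrees(np.arctan2(R[1,2],R[0,2])))
for n,(a,b,c,e) in(("top",(160,170,215,225)),("side",(210,125,275,175))):
    z=np.load(f"pics/{n}0.npz");im=z["im"][b:e,a:c];w=cloud(n,z["d"])[b:e,a:c]
    m=((w[...,2]>.0025)&(w[...,2]<.02)).astype(np.uint8);m=cv2.morphologyEx(m,cv2.MORPH_OPEN,np.ones((2,2)))
    L,lab,st,_=cv2.connectedComponentsWithStats(m);i=1+st[1:,4].argmax();print(n,"tray",rect(w[lab==i]),st[i,4],np.median(w[lab==i][:,2]))
# bottle: colour silhouettes; shoulder-plane corners and cap top circle
for n,(a,b,c,e) in(("top",(238,183,272,218)),("side",(235,168,280,222))):
    z=np.load(f"pics/{n}0.npz");im=z["im"][b:e,a:c];hsv=cv2.cvtColor(im,cv2.COLOR_RGB2HSV).astype(int)
    am=((hsv[...,0]<22)|(hsv[...,0]>170))&(hsv[...,1]>90);te=(abs(hsv[...,0]-92)<18)&(hsv[...,1]>60)
    vv,uu=np.mgrid[b:e,a:c];k=am|te
    P=onplane(n,np.c_[uu[k],vv[k]],.078)
    print(n,"silh@.078",rect(P)); P=onplane(n,np.c_[uu[te],vv[te]],.112);print("cap@.112",rect(P),P.min(0).round(4),P.max(0).round(4))
```

```text
[[-0.929 -0.001  0.371]
 [-0.371  0.001 -0.929]
 [ 0.    -1.    -0.001]]
jaw yaw -68.24333787287365
top tray (array([490.1, 142.2]), array([338. , 130.6]), 77.3) 537 0.004024974302334002
side tray (array([ 480.9, -190. ]), array([997.8, 142.4]), 83.6) 904 0.0044355386137593135
top silh@.078 (array([511.7,   8.4]), array([60.9, 57.3]), 1.0)
cap@.112 (array([514.3,   8.1]), array([46.7, 43.3]), 1.0) [ 0.4908 -0.0138  0.112 ] [0.5376 0.0298 0.112 ]
side silh@.078 (array([511.6,  -6.5]), array([132.7,  60.2]), 84.7)
cap@.112 (array([510.8,  -0.7]), array([63.7, 46.5]), 75.9) [ 0.4897 -0.0338  0.112 ] [0.5367 0.0299 0.112 ]
```

Start: the jaw axis points along -68.2°, which is radial, so joint 7 is mid-range. I'm aiming the TCP at (0.514, 0.0068) with the jaw along x. First leg:

Request:
carry_out(steps=[1, 0.47, 0.978, 0, 0.254, 1, 0.47, 0.978, 0, 0.254, 1, 0.47, 0.978, 0, 0.254])

```text
clock: 0.4
position: [0.2821, -0.4771, 0.2264]
ee_rot: [-0.569, 1.889, -1.883]
force: [0.3, -0.6, -0.7]
width: 1.004
```

Request:
carry_out(steps=[1, 0.47, 0.978, 0, 0.254, 1, 0.47, 0.978, 0, 0.254, 1, 0.47, 0.978, 0, 0.254])

```text
clock: 0.7
position: [0.3285, -0.3795, 0.2267]
ee_rot: [-0.728, 1.76, -1.757]
force: [0.4, -0.1, -0.8]
width: 1.0
```

Request:
carry_out(steps=[1, 0.47, 0.978, 0, 0.254, 1, 0.47, 0.978, 0, 0.254, 1, 0.47, 0.978, 0, 0.254])

```text
clock: 1.0
position: [0.3751, -0.282, 0.2269]
ee_rot: [-0.871, 1.626, -1.624]
force: [0.2, 0.0, 0.7]
width: 1.004
```

Request:
carry_out(steps=[1, 0.47, 0.978, 0, 0.254, 1, 0.47, 0.978, 0, 0.254, 1, 0.47, 0.978, 0, 0.254])

```text
clock: 1.3
position: [0.4219, -0.1844, 0.227]
ee_rot: [-0.999, 1.488, -1.486]
force: [0.6, -0.6, 0.1]
width: 0.999
```

Request:
carry_out(steps=[1, 0.47, 0.978, 0, 0.254, 1, 0.47, 0.978, 0, 0.254, 1, 0.47, 0.978, 0, 0.254])

```text
clock: 1.6
position: [0.4688, -0.0865, 0.227]
ee_rot: [-1.112, 1.346, -1.344]
force: [-1.1, -0.1, -0.3]
width: 1.001
```

Request:
carry_out(steps=[1, 0.47, 0.978, 0, 0.254, 1, 0.47, 0.978, 0, 0.254, 1, 0.47, 0.978, 0, 0.254, 1, 0.47, 0.978, 0, 0.254, 1, 0.47, 0.978, 0, 0.254])

```text
clock: 2.1
position: [0.5133, 0.0044, 0.2263]
ee_rot: [-1.212, 1.207, -1.207]
force: [0.5, 0.0, -0.4]
width: 0.996
```

```bash
cat >> h.py <<'E'
def st():
    from scipy.spatial.transform import Rotation as Ro
    o=arm.observe();R=Ro.from_rotvec(o["ee_rot"]).as_matrix()
    print("t",round(o["clock"],2),"pos",o["position"].round(4),"yaw",round(float(np.degrees(np.arctan2(R[1,2],R[0,2]))),2),"F",o["force"].round(1),"T",o["ft_torque"].round(2),"w",round(o["width"],3),"q",o["joints"].round(2))
E
python3 -c "
from h import *
st();print(onplane('top',[[188,198.5]],.01))"
```

```text
t 2.1 pos [0.5133 0.0044 0.2263] yaw 0.19 F [ 0.5  0.  -0.4] T [ 0.01 -0.09  0.02] w 0.996 q [ 0.3   0.31 -0.52  1.81  0.17  1.07 -0.28]
[[0.52190906 0.23254691 0.01      ]]
```

Request:
carry_out(steps=[1, 0, 0.02, -0.4, 0, 1, 0, 0.02, -0.8, 0, 1, 0, 0.02, -1, 0, 1, 0, 0.02, -1, 0])

```text
clock: 2.5
position: [0.5111, 0.0054, 0.1241]
ee_rot: [-1.216, 1.211, -1.206]
force: [-1.4, -0.2, 0.9]
width: 0.995
```

Request:
carry_out(steps=[1, 0, 0, -0.3, 0, 1, 0, 0, -0.5, 0, 1, 0, 0, -0.65, 0, 1, 0, 0, -0.74, 0, 1, 0, 0, -0.74, 0, 1, 0, 0, -0.74, 0])

```text
clock: 3.1
position: [0.5143, 0.0079, 0.0537]
ee_rot: [-1.211, 1.204, -1.206]
force: [0.5, 0.4, 0.4]
width: 1.0
```

Request:
carry_out(steps=[0.5, 0, 0, 0, 0, 0.5, 0, 0, 0, 0, 0.5, 0, 0, 0, 0, 0.5, 0, 0, 0, 0, 0.5, 0, 0, 0, 0, 0.5, 0, 0, 0, 0, 0.5, 0, 0, 0, 0, 0.5, 0, 0, 0, 0], grip_force=30)

```text
clock: 3.9
position: [0.5141, 0.0084, 0.0529]
ee_rot: [-1.211, 1.204, -1.205]
force: [2.4, 0.1, 3.4]
width: 0.651
```

```bash
python3 -c "
from h import *
st()"
```

```text
t 3.9 pos [0.5141 0.0084 0.0529] yaw 0.34 F [2.4 0.1 3.4] T [-0.03 -0.27  0.03] w 0.651 q [ 0.21  0.52 -0.44  2.    0.34  0.69 -0.44]
```

Gripped: 0.651 × 92 mm ≈ 60 mm. Lifting and carrying the bottle over the station.

Request:
carry_out(steps=[0.5, 0, 0, 0.1, 0, 0.5, 0, 0, 0.3, 0, 0.5, 0, 0, 0.5, 0, 0.5, 0, 0, 0.6, 0, 0.5, 0, 0, 0.6, 0], grip_force=35)

```text
clock: 4.4
position: [0.514, 0.0083, 0.1138]
ee_rot: [-1.211, 1.204, -1.206]
force: [0.7, -0.6, -5.7]
width: 0.653
```

Request:
carry_out(steps=[0.5, 0.03, -0.15, 0, -0.04, 0.5, 0.09, -0.45, 0, -0.04, 0.5, 0.09, -0.7, 0, -0.04, 0.5, 0.09, -0.9, 0, -0.04])

```text
clock: 4.8
position: [0.5216, -0.0846, 0.1113]
ee_rot: [-1.198, 1.232, -1.229]
force: [0.3, 0.6, -6.2]
width: 0.651
```

Request:
carry_out(steps=[0.5, 0.09, -0.25, 0, -0.04, 0.5, 0.09, -0.5, 0, -0.04, 0.5, 0.09, -0.75, 0, -0.04, 0.5, 0.09, -0.92, 0, -0.04])

```text
clock: 5.2
position: [0.5302, -0.177, 0.1111]
ee_rot: [-1.183, 1.255, -1.253]
force: [0.5, -0.5, -6.4]
width: 0.653
```

Request:
carry_out(steps=[0.5, 0.09, -0.25, 0, -0.04, 0.5, 0.09, -0.5, 0, -0.04, 0.5, 0.09, -0.75, 0, -0.04, 0.5, 0.09, -0.92, 0, -0.04, 0.5, 0.09, -0.92, 0, -0.04, 0.5, 0.09, -0.92, 0, -0.04, 0.5, 0.09, -0.92, 0, -0.04])

```text
clock: 5.9
position: [0.5405, -0.2644, 0.1123]
ee_rot: [-1.166, 1.274, -1.272]
force: [-0.6, 0.3, -6.2]
width: 0.652
```

Run:
```python
from h import *
st()
for n in("top","side"):
    im,d=get_image(n);np.savez(f"pics/{n}1.npz",im=im,d=d)
    cv2.imwrite(f"pics/{n}1.png",cv2.resize((im[140:260,260:420] if n=="top" else im[180:340,210:370])[...,::-1],None,fx=2.5,fy=2.5,interpolation=cv2.INTER_CUBIC))
a,b=cv2.imread("pics/top1.png"),cv2.imread("pics/side1.png");b=cv2.resize(b,(300,300));cv2.imwrite("pics/c1.png",np.hstack([a,b]))
```

```text
t 5.9 pos [ 0.5405 -0.2644  0.1123] yaw -5.0 F [-0.6  0.3 -6.2] T [ 0.   -0.13 -0.  ] w 0.652 q [ 0.64  0.55 -0.4   1.73  0.26  0.91  0.05]
```

View pics/c1.png

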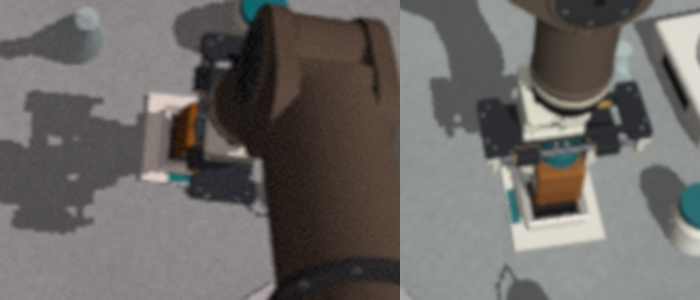

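The side view (right crop) shows the bottle's front face over the socket, with its lower edge at roughly crop (560,212). Measuring the face in depth:

Run:
```python
from h import *
th=np.radians(-5);ey=np.array([-np.sin(th),np.cos(th),0]);ex=np.array([np.cos(th),np.sin(th),0])
tcp=np.array([.5405,-.2644,0])
for n,bx in(("side",(270,245,330,310)),("top",(320,170,345,210))):
    z=np.load(f"pics/{n}1.npz");a,b,c,e=bx;im=z["im"][b:e,a:c];w=cloud(n,z["d"])[b:e,a:c];h=cv2.cvtColor(im,cv2.COLOR_RGB2HSV).astype(int)
    m=(h[...,0]<20)&(h[...,1]>130)&(w[...,2]>.05)&(w[...,2]<.2);p=w[m]
    x,y=(p-tcp)@ex,(p-tcp)@ey
    print(n,m.sum(),"z",np.percentile(p[:,2],[2,50,98]).round(4),"x'",np.percentile(x,[2,50,98]).round(4),"y'",np.percentile(y,[5,25,50,75,95]).round(4), "slope y'/x' deg", np.degrees(np.polyfit(x,y,1)[0]).round(1) if m.sum()>9 else "")
    # tilt
    if m.sum()>9: print("y' vs z deg",np.degrees(np.polyfit(p[:,2],y,1)[0]).round(1))
```

```text
side 453 z [0.0657 0.1152 0.1394] x' [-0.0285 -0.0033  0.0245] y' [-0.031  -0.0301 -0.0293 -0.0274 -0.018 ] slope y'/x' deg -1.0
y' vs z deg 4.6
top 137 z [0.0722 0.132  0.1962] x' [-0.0338 -0.0064  0.0204] y' [0.0229 0.0266 0.0299 0.0308 0.032 ] slope y'/x' deg -3.0
y' vs z deg -0.2
```

The bottle is centred on the TCP to about 1 mm and square to it. Home is a TCP z of about 0.059. Lowering in stages.

Request:
carry_out(steps=[0.5, 0, -0.01, -0.1, 0, 0.5, 0, -0.01, -0.2, 0, 0.5, 0, -0.01, -0.25, 0, 0.5, 0, -0.01, -0.28, 0, 0.5, 0, -0.01, -0.3, 0, 0.5, 0, -0.01, -0.32, 0, 0.5, 0, -0.01, -0.34, 0, 0.5, 0, -0.01, -0.34, 0])

```text
clock: 6.8
position: [0.5406, -0.2667, 0.0786]
ee_rot: [-1.166, 1.274, -1.274]
force: [-0.7, -0.3, -6.0]
width: 0.652
```

Request:
carry_out(steps=[0.5, 0, 0, -0.02, 0, 0.5, 0, 0, -0.04, 0, 0.5, 0, 0, -0.06, 0, 0.5, 0, 0, -0.08, 0, 0.5, 0, 0, -0.1, 0, 0.5, 0, 0, -0.1, 0])

```text
clock: 7.4
position: [0.5405, -0.2666, 0.0684]
ee_rot: [-1.166, 1.274, -1.274]
force: [1.0, -0.4, -5.4]
width: 0.652
```

Request:
carry_out(steps=[0.5, 0, 0, -0.02, 0, 0.5, 0, 0, -0.04, 0, 0.5, 0, 0, -0.06, 0, 0.5, 0, 0, -0.07, 0, 0.5, 0, 0, -0.08, 0, 0.5, 0, 0, -0.085, 0, 0.5, 0, 0, -0.085, 0])

```text
clock: 8.1
position: [0.5407, -0.2667, 0.0602]
ee_rot: [-1.166, 1.274, -1.274]
force: [0.2, 0.1, -6.2]
width: 0.654
```

Request:
carry_out(steps=[0.5, 0, 0, -0.005, 0, 0.5, 0, 0, -0.01, 0, 0.5, 0, 0, -0.01, 0])

```text
clock: 8.4
position: [0.5406, -0.2667, 0.0592]
ee_rot: [-1.166, 1.274, -1.274]
force: [0.6, 0.0, -6.0]
width: 0.649
```

Request:
carry_out(steps=[0.5, 0, 0, -0.005, 0, 0.5, 0, 0, -0.01, 0, 0.5, 0, 0, -0.015, 0, 0.5, 0, 0, -0.015, 0])

```text
clock: 8.8
position: [0.5408, -0.2667, 0.0589]
ee_rot: [-1.166, 1.273, -1.275]
force: [-3.4, 1.4, 9.1]
width: 0.652
```

Contact with the floor at the predicted height. Releasing, rising to cap height, then turning to the starting heading for the cap.

Request:
carry_out(steps=[1, 0, 0, 0.01, 0, 1, 0, 0, 0.01, 0, 1, 0, 0, 0.01, 0, 1, 0, 0, 0.01, 0, 1, 0, 0, 0.01, 0, 1, 0, 0, 0.01, 0, 1, 0, 0, 0.01, 0])

```text
clock: 9.5
position: [0.5407, -0.2667, 0.0587]
ee_rot: [-1.166, 1.274, -1.274]
force: [-0.3, 0.9, -0.1]
width: 0.998
```

Request:
carry_out(steps=[1, 0, 0, 0.1, 0, 1, 0, 0, 0.25, 0, 1, 0, 0, 0.35, 0, 1, 0, 0, 0.355, 0, 1, 0, 0, 0.355, 0, 1, 0, 0, 0.355, 0])

```text
clock: 10.1
position: [0.5404, -0.2667, 0.094]
ee_rot: [-1.166, 1.274, -1.274]
force: [-1.4, 0.0, -0.1]
width: 0.998
```

Run:
```python
from h import *
st()
im,d=get_image("side");np.savez("pics/side2.npz",im=im,d=d)
cv2.imwrite("pics/c2.png",cv2.resize(im[180:340,210:370,::-1],None,fx=3.5,fy=3.5,interpolation=cv2.INTER_CUBIC))
```

```text
t 10.1 pos [ 0.5404 -0.2667  0.094 ] yaw -5.07 F [-1.4  0.  -0.1] T [ 0.02 -0.09  0.01] w 0.998 q [ 0.64  0.57 -0.39  1.75  0.27  0.88  0.04]
```

View pics/c2.png

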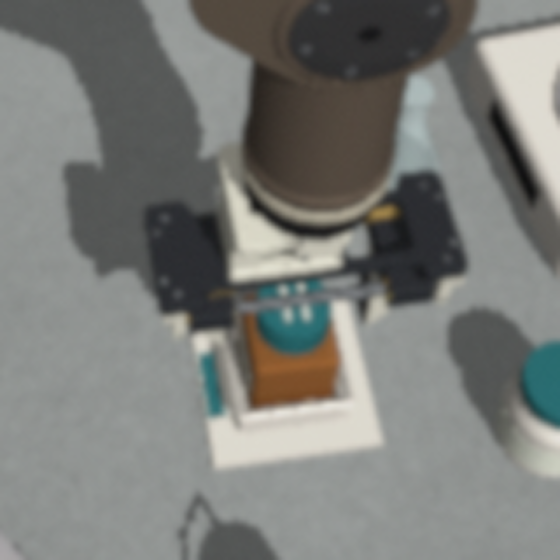

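The bottle is seated in the socket with its front face at crop (290,370), the cap still on at (292,318), and the fingers are clear on both sides. Turning to heading -50° and gripping the cap.

Request:
carry_out(steps=[1, 0, 0, 0, -0.18, 1, 0, 0, 0, -0.36, 1, 0, 0, 0, -0.54, 1, 0, 0, 0, -0.72, 1, 0, 0, 0, -0.9, 1, 0, 0, 0, -1, 1, 0, 0, 0, -1, 1, 0, 0, 0, -1])

```text
clock: 10.95
position: [0.5405, -0.2665, 0.0939]
ee_rot: [-0.663, 1.816, -1.816]
force: [-0.1, 0.3, 0.3]
width: 1.0
```

Request:
carry_out(steps=[0.4, 0, 0, 0, 0, 0.4, 0, 0, 0, 0, 0.4, 0, 0, 0, 0, 0.4, 0, 0, 0, 0, 0.4, 0, 0, 0, 0, 0.4, 0, 0, 0, 0, 0.4, 0, 0, 0, 0, 0.4, 0, 0, 0, 0, 0.4, 0, 0, 0, 0, 0.4, 0, 0, 0, 0], grip_force=20)

```text
clock: 11.95
position: [0.5407, -0.2667, 0.0943]
ee_rot: [-0.66, 1.817, -1.818]
force: [-0.2, -0.3, -0.5]
width: 0.548
```

Request:
carry_out(steps=[0.4, 0, 0, 0, 0, 0.4, 0, 0, 0, 0, 0.4, 0, 0, 0, 0], grip_force=45)

```text
clock: 12.25
position: [0.5407, -0.2667, 0.0942]
ee_rot: [-0.66, 1.817, -1.818]
force: [-0.7, -0.4, 0.3]
width: 0.542
```

```bash
python3 -c "
from h import *
st()"
```

```text
t 12.25 pos [ 0.5407 -0.2667  0.0942] yaw -50.07 F [-0.7 -0.4  0.3] T [-0.09  0.02 -0.05] w 0.542 q [ 0.5   0.54 -0.19  1.76  0.13  0.85 -0.62]
```

Request:
carry_out(steps=[0.4, 0, 0, -0.01, 0, 0.4, 0, 0, -0.02, 0, 0.4, 0, 0, -0.03, 0, 0.4, 0, 0, -0.03, 0])

```text
clock: 12.65
position: [0.5408, -0.2668, 0.0918]
ee_rot: [-0.66, 1.817, -1.818]
force: [-2.5, 1.2, 8.2]
width: 0.54
```

Request:
carry_out(steps=[0.4, 0, 0, -0.01, 0, 0.4, 0, 0, -0.02, 0, 0.4, 0, 0, -0.02, 0])

```text
clock: 12.95
position: [0.5408, -0.2667, 0.09]
ee_rot: [-0.66, 1.817, -1.818]
force: [-2.1, -0.1, 8.9]
width: 0.542
```

Request:
carry_out(steps=[0.4, 0, 0, -0.01, 0, 0.4, 0, 0, -0.018, 0, 0.4, 0, 0, -0.018, 0])

```text
clock: 13.25
position: [0.5408, -0.2667, 0.0883]
ee_rot: [-0.66, 1.817, -1.818]
force: [-3.6, 0.6, 10.4]
width: 0.542
```

```bash
python3 -c "
from h import *
st()"
```

```text
t 13.25 pos [ 0.5408 -0.2667  0.0883] yaw -50.07 F [-3.6  0.6 10.4] T [ 0.2   0.71 -0.07] w 0.542 q [ 0.5   0.55 -0.19  1.77  0.13  0.84 -0.62]
```

Request:
carry_out(steps=[0.4, 0, 0, -0.004, 0, 0.4, 0, 0, -0.006, 0, 0.4, 0, 0, -0.006, 0.1, 0.4, 0, 0, -0.006, 0.2, 0.4, 0, 0, -0.006, 0.3, 0.4, 0, 0, -0.006, 0.3])

```text
clock: 13.85
position: [0.5417, -0.2669, 0.0882]
ee_rot: [-0.837, 1.658, -1.661]
force: [-2.1, 0.1, 10.7]
width: 0.542
```

```bash
python3 -c "
from h import *
st()"
```

```text
t 13.85 pos [ 0.5417 -0.2669  0.0882] yaw -36.4 F [-2.1  0.1 10.7] T [0.19 0.25 0.07] w 0.542 q [ 0.54  0.56 -0.25  1.76  0.18  0.84 -0.43]
```

Request:
carry_out(steps=[0.4, 0, 0, -0.003, 0.1, 0.4, 0, 0, -0.003, 0.2, 0.4, 0, 0, -0.003, 0.3, 0.4, 0, 0, -0.003, 0.3])

```text
clock: 14.25
position: [0.5421, -0.2669, 0.0881]
ee_rot: [-0.991, 1.494, -1.499]
force: [-1.1, 0.9, 11.4]
width: 0.536
```

```bash
python3 -c "
from h import *
st()"
```

```text
t 14.25 pos [ 0.5421 -0.2669  0.0881] yaw -22.9 F [-1.1  0.9 11.4] T [0.14 0.09 0.05] w 0.536 q [ 0.59  0.57 -0.31  1.76  0.22  0.85 -0.23]
```

Request:
carry_out(steps=[0.4, 0, 0, -0.002, 0.1, 0.4, 0, 0, -0.002, 0.2, 0.4, 0, 0, -0.002, 0.3, 0.4, 0, 0, -0.002, 0.3])

```text
clock: 14.65
position: [0.5422, -0.2669, 0.0881]
ee_rot: [-1.125, 1.326, -1.331]
force: [-1.3, 1.0, 14.5]
width: 0.541
```

```bash
python3 -c "
from h import *
st()"
```

```text
t 14.65 pos [ 0.5422 -0.2669  0.0881] yaw -9.4 F [-1.3  1.  14.5] T [0.27 0.27 0.04] w 0.541 q [ 0.63  0.57 -0.38  1.75  0.27  0.86 -0.03]
```

Request:
carry_out(steps=[0.4, 0, 0, -0.002, 0.1, 0.4, 0, 0, -0.002, 0.2, 0.4, 0, 0, -0.002, 0.3, 0.4, 0, 0, -0.002, 0.3])

```text
clock: 15.05
position: [0.5422, -0.2668, 0.0881]
ee_rot: [-1.241, 1.153, -1.159]
force: [-2.0, 1.3, 15.9]
width: 0.543
```

```bash
python3 -c "
from h import *
st()"
```

```text
t 15.05 pos [ 0.5422 -0.2668  0.0881] yaw 4.1 F [-2.   1.3 15.9] T [0.27 0.43 0.07] w 0.543 q [ 0.67  0.59 -0.44  1.75  0.31  0.87  0.17]
```

Request:
carry_out(steps=[0.4, 0, 0, 0, 0.1, 0.4, 0, 0, 0, 0.2, 0.4, 0, 0, 0, 0.3, 0.4, 0, 0, 0, 0.4, 0.4, 0, 0, 0, 0.5, 0.4, 0, 0, 0, 0.5])

```text
clock: 15.65
position: [0.542, -0.2667, 0.0881]
ee_rot: [-1.393, 0.858, -0.863]
force: [-2.8, 0.6, 16.2]
width: 0.543
```

```bash
python3 -c "
from h import *
st()"
```

```text
t 15.65 pos [ 0.542  -0.2667  0.0881] yaw 26.6 F [-2.8  0.6 16.2] T [0.33 0.56 0.09] w 0.543 q [ 0.73  0.61 -0.54  1.74  0.38  0.89  0.5 ]
```

Request:
carry_out(steps=[0.4, 0, 0, 0, 0.05, 0.4, 0, 0, 0, 0.1, 0.4, 0, 0, 0, 0.15, 0.4, 0, 0, 0, 0.15])

```text
clock: 16.05
position: [0.5419, -0.2668, 0.0881]
ee_rot: [-1.429, 0.77, -0.774]
force: [-2.1, 1.5, 17.1]
width: 0.54
```

```bash
python3 -c "
from h import *
st()"
```

```text
t 16.05 pos [ 0.5419 -0.2668  0.0881] yaw 33.26 F [-2.1  1.5 17.1] T [0.27 0.6  0.02] w 0.54 q [ 0.75  0.61 -0.57  1.74  0.4   0.9   0.6 ]
```

Request:
carry_out(steps=[0.4, 0, 0, 0, 0.05, 0.4, 0, 0, 0, 0.1, 0.4, 0, 0, 0, 0.15, 0.4, 0, 0, 0, 0.15])

```text
clock: 16.45
position: [0.542, -0.2668, 0.0881]
ee_rot: [-1.461, 0.679, -0.684]
force: [-2.0, 1.8, 15.9]
width: 0.541
```

```bash
python3 -c "
from h import *
st()"
```

```text
t 16.45 pos [ 0.542  -0.2668  0.0881] yaw 40.01 F [-2.   1.8 15.9] T [ 0.32  0.58 -0.04] w 0.541 q [ 0.77  0.62 -0.6   1.74  0.43  0.91  0.69]
```

Request:
carry_out(steps=[0.4, 0, 0, 0, 0.04, 0.4, 0, 0, 0, 0.08, 0.4, 0, 0, 0, 0.1, 0.4, 0, 0, 0, 0.1])

```text
clock: 16.85
position: [0.5419, -0.2666, 0.0881]
ee_rot: [-1.48, 0.619, -0.624]
force: [-3.3, 0.8, 16.5]
width: 0.545
```

```bash
python3 -c "
from h import *
st()"
```

```text
t 16.85 pos [ 0.5419 -0.2666  0.0881] yaw 44.45 F [-3.3  0.8 16.5] T [ 0.39  0.59 -0.18] w 0.545 q [ 0.78  0.63 -0.61  1.74  0.44  0.91  0.76]
```

Request:
carry_out(steps=[0.4, 0, 0, 0, 0.04, 0.4, 0, 0, 0, 0.08, 0.4, 0, 0, 0, 0.1, 0.4, 0, 0, 0, 0.1])

```text
clock: 17.25
position: [0.5421, -0.2666, 0.0881]
ee_rot: [-1.497, 0.559, -0.563]
force: [-2.9, 1.6, 15.7]
width: 0.539
```

```bash
python3 -c "
from h import *
st()"
```

```text
t 17.25 pos [ 0.5421 -0.2666  0.0881] yaw 48.91 F [-2.9  1.6 15.7] T [ 0.41  0.44 -0.59] w 0.539 q [ 0.8   0.63 -0.63  1.74  0.45  0.92  0.83]
```

Request:
carry_out(steps=[0.4, 0, 0, 0, 0.04, 0.4, 0, 0, 0, 0.08, 0.4, 0, 0, 0, 0.08])

```text
clock: 17.55
position: [0.5416, -0.2655, 0.0881]
ee_rot: [-1.508, 0.511, -0.513]
force: [-4.9, 5.7, 18.7]
width: 0.538
```

```bash
python3 -c "
from h import *
st()"
```

```text
t 17.55 pos [ 0.5416 -0.2655  0.0881] yaw 52.54 F [-4.9  5.7 18.7] T [ 1.12  1.   -0.87] w 0.538 q [ 0.8   0.63 -0.65  1.74  0.46  0.93  0.88]
```

Torque has climbed to -0.87 N m at about 102° of turn, so this is the stop. Easing off the twist, then releasing the press.

Request:
carry_out(steps=[0.4, 0, 0, 0, -0.05, 0.4, 0, 0, 0, -0.1, 0.4, 0, 0, 0, -0.1])

```text
clock: 17.85
position: [0.5417, -0.2658, 0.0881]
ee_rot: [-1.493, 0.572, -0.575]
force: [-4.8, 3.8, 18.2]
width: 0.544
```

```bash
python3 -c "
from h import *
st()"
```

```text
t 17.85 pos [ 0.5417 -0.2658  0.0881] yaw 48.0 F [-4.8  3.8 18.2] T [ 0.82  0.88 -0.03] w 0.544 q [ 0.79  0.63 -0.63  1.74  0.45  0.92  0.81]
```

Request:
carry_out(steps=[0.4, 0, 0, 0.02, 0, 0.4, 0, 0, 0.04, 0, 0.4, 0, 0, 0.06, 0, 0.4, 0, 0, 0.08, 0, 0.4, 0, 0, 0.08, 0])

```text
clock: 18.35
position: [0.5408, -0.2663, 0.0943]
ee_rot: [-1.493, 0.573, -0.573]
force: [0.4, 3.5, 5.4]
width: 0.539
```

Request:
carry_out(steps=[0.4, 0, 0, 0.02, 0, 0.4, 0, 0, 0.04, 0, 0.4, 0, 0, 0.06, 0, 0.4, 0, 0, 0.06, 0])

```text
clock: 18.75
position: [0.5403, -0.2669, 0.1001]
ee_rot: [-1.494, 0.574, -0.573]
force: [-1.3, 2.0, -0.8]
width: 0.54
```

```bash
python3 -c "
from h import *
st()"
```

```text
t 18.75 pos [ 0.5403 -0.2669  0.1001] yaw 48.02 F [-1.3  2.  -0.8] T [ 0.44  0.19 -0.02] w 0.54 q [ 0.8   0.62 -0.64  1.73  0.44  0.94  0.82]
```

The cap is rising with only its own weight on the tool, so it is unlocked. Lifting it straight off.

Request:
carry_out(steps=[0.4, 0, 0, 0.05, 0, 0.4, 0, 0, 0.12, 0, 0.4, 0, 0, 0.2, 0, 0.4, 0, 0, 0.28, 0, 0.4, 0, 0, 0.4, 0, 0.4, 0, 0, 0.6, 0, 0.4, 0, 0, 0.8, 0, 0.4, 0, 0, 0.8, 0, 0.4, 0, 0, 0.8, 0])

```text
clock: 19.65
position: [0.5409, -0.2669, 0.1808]
ee_rot: [-1.494, 0.572, -0.574]
force: [0.1, 0.2, -0.7]
width: 0.542
```

Run:
```python
from h import *
st()
im,d=get_image("side");np.savez("pics/side3.npz",im=im,d=d)
cv2.imwrite("pics/c3.png",cv2.resize(im[150:330,200:380,::-1],None,fx=3,fy=3,interpolation=cv2.INTER_CUBIC))
```

```text
t 19.65 pos [ 0.5409 -0.2669  0.1808] yaw 48.02 F [ 0.1  0.2 -0.7] T [ 0.01 -0.17 -0.03] w 0.542 q [ 0.83  0.53 -0.68  1.65  0.37  1.09  0.88]
```

View pics/c3.png

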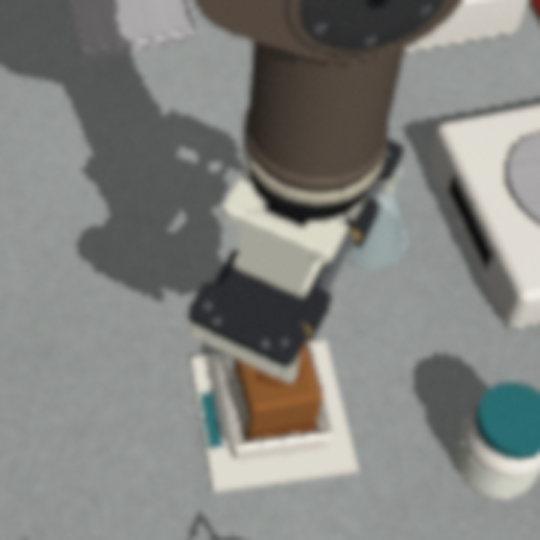

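The bottle is still seated (crop (280,400)) and the cap left with the gripper. Carrying it to above the tray at (0.522, 0.2325).

Request:
carry_out(steps=[0.4, -0.04, 0.2, 0, 0, 0.4, -0.04, 0.5, 0, 0, 0.4, -0.04, 0.8, 0, 0, 0.4, -0.04, 1, 0, 0])

```text
clock: 20.1
position: [0.536, -0.1642, 0.1794]
ee_rot: [-1.494, 0.573, -0.57]
force: [0.5, 0.9, -0.9]
width: 0.542
```

Request:
carry_out(steps=[0.4, -0.04, 0.3, 0, 0, 0.4, -0.04, 0.6, 0, 0, 0.4, -0.04, 0.8, 0, 0, 0.4, -0.04, 1, 0, 0])

```text
clock: 20.5
position: [0.532, -0.0656, 0.1793]
ee_rot: [-1.494, 0.573, -0.571]
force: [0.7, -0.6, -1.5]
width: 0.541
```

Request:
carry_out(steps=[0.4, -0.04, 0.3, 0, 0, 0.4, -0.04, 0.6, 0, 0, 0.4, -0.04, 0.8, 0, 0, 0.4, -0.04, 1, 0, 0])

```text
clock: 20.9
position: [0.5279, 0.0343, 0.1793]
ee_rot: [-1.495, 0.573, -0.571]
force: [-0.2, -0.6, -0.1]
width: 0.541
```

Request:
carry_out(steps=[0.4, -0.04, 0.3, 0, 0, 0.4, -0.04, 0.6, 0, 0, 0.4, -0.04, 0.8, 0, 0, 0.4, -0.04, 1, 0, 0])

```text
clock: 21.3
position: [0.524, 0.1342, 0.1793]
ee_rot: [-1.495, 0.573, -0.571]
force: [0.3, -0.6, -0.1]
width: 0.541
```

Request:
carry_out(steps=[0.4, -0.03, 0.3, 0, 0, 0.4, -0.03, 0.6, 0, 0, 0.4, -0.03, 0.8, 0, 0, 0.4, -0.03, 0.99, 0, 0, 0.4, -0.03, 0.99, 0, 0, 0.4, -0.03, 0.99, 0, 0])

```text
clock: 21.9
position: [0.5212, 0.2319, 0.1793]
ee_rot: [-1.495, 0.573, -0.572]
force: [-0.2, -0.3, -1.0]
width: 0.543
```

Run:
```python
from h import *
st()
im,d=get_image("side");cv2.imwrite("pics/c4.png",cv2.resize(im[40:240,140:340,::-1],None,fx=3,fy=3,interpolation=cv2.INTER_CUBIC))
# tray/beaker/round bottle from first pictures
z=np.load("pics/top0.npz");W=cloud("top",z["d"])
for nm,(u,v) in dict(tray=(188,198),beaker=(217,150),rb=(155,145)).items():
    print(nm,np.median(W[v-3:v+4,u-3:u+4].reshape(-1,3),0).round(3))
print(onplane("side",[[242,151]],.008))
```

```text
t 21.9 pos [0.5212 0.2319 0.1793] yaw 48.08 F [-0.2 -0.3 -1. ] T [-0.01 -0.12 -0.03] w 0.543 q [ 0.02  0.5  -0.75  1.72  0.38  1.07 -0.02]
tray [0.524 0.234 0.004]
beaker [0.692 0.14  0.005]
rb [0.679 0.324 0.108]
[[0.52267915 0.22929003 0.008     ]]
```

View pics/c4.png

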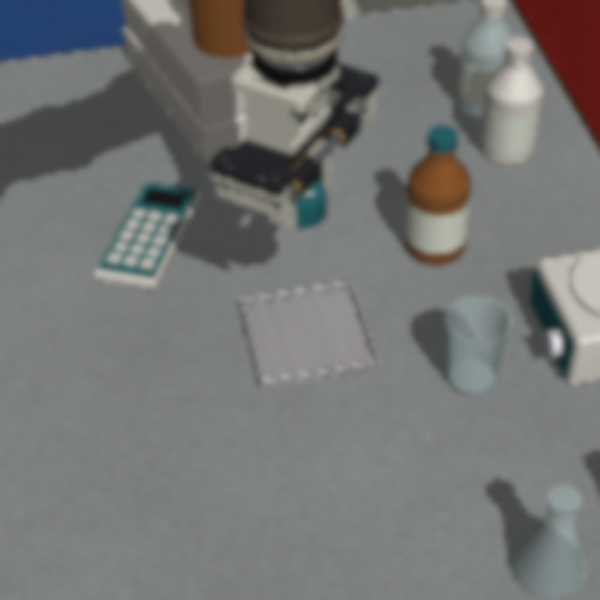

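The cap (crop (312,203)) is held upright above the tray (crop (305,330)), and the bystanders are clear. Both views put the tray centre at about (0.523, 0.231). Descending.

Request:
carry_out(steps=[0.4, 0, 0, -0.2, 0, 0.4, 0, 0, -0.5, 0, 0.4, 0, 0, -0.8, 0, 0.4, 0, 0, -1, 0, 0.4, 0, 0, -1, 0])

```text
clock: 22.45
position: [0.5203, 0.2294, 0.0773]
ee_rot: [-1.498, 0.577, -0.572]
force: [0.7, -0.5, 0.4]
width: 0.541
```

Request:
carry_out(steps=[0.4, 0, 0, -0.15, 0, 0.4, 0, 0, -0.3, 0, 0.4, 0, 0, -0.4, 0, 0.4, 0, 0, -0.5, 0, 0.4, 0, 0, -0.58, 0, 0.4, 0, 0, -0.62, 0, 0.4, 0, 0, -0.62, 0, 0.4, 0, 0, -0.62, 0])

```text
clock: 23.25
position: [0.5218, 0.2325, 0.0184]
ee_rot: [-1.493, 0.573, -0.573]
force: [-0.2, -0.8, -0.4]
width: 0.541
```

Request:
carry_out(steps=[0.4, 0, 0, -0.01, 0, 0.4, 0, 0, -0.02, 0, 0.4, 0, 0, -0.04, 0, 0.4, 0, 0, -0.06, 0, 0.4, 0, 0, -0.07, 0, 0.4, 0, 0, -0.08, 0, 0.4, 0, 0, -0.08, 0])

```text
clock: 23.95
position: [0.5216, 0.2323, 0.01]
ee_rot: [-1.494, 0.573, -0.573]
force: [-0.4, -0.1, -0.3]
width: 0.539
```

Request:
carry_out(steps=[0.4, 0, 0, -0.008, 0, 0.4, 0, 0, -0.016, 0, 0.4, 0, 0, -0.022, 0, 0.4, 0, 0, -0.022, 0])

```text
clock: 24.35
position: [0.5217, 0.2323, 0.0079]
ee_rot: [-1.494, 0.573, -0.573]
force: [0.5, -0.6, 0.4]
width: 0.539
```

Request:
carry_out(steps=[0.4, 0, 0, -0.005, 0, 0.4, 0, 0, -0.01, 0, 0.4, 0, 0, -0.01, 0])

```text
clock: 24.65
position: [0.5217, 0.2323, 0.0072]
ee_rot: [-1.494, 0.573, -0.573]
force: [-1.0, -0.6, 4.4]
width: 0.542
```

Touchdown at 4 N, at the predicted height. I'm opening only partway so the fingers clear the tray walls, then rising.

Request:
carry_out(steps=[0.6, 0, 0, 0.005, 0, 0.65, 0, 0, 0.005, 0, 0.72, 0, 0, 0.005, 0, 0.72, 0, 0, 0.005, 0, 0.72, 0, 0, 0.005, 0])

```text
clock: 25.15
position: [0.5217, 0.2323, 0.0074]
ee_rot: [-1.494, 0.573, -0.573]
force: [-0.4, -0.3, 0.1]
width: 0.72
```

Request:
carry_out(steps=[0.72, 0, 0, 0.1, 0, 0.72, 0, 0, 0.25, 0, 0.72, 0, 0, 0.5, 0, 0.72, 0, 0, 1, 0, 0.72, 0, 0, 1, 0])

```text
clock: 25.65
position: [0.5245, 0.2352, 0.1145]
ee_rot: [-1.486, 0.567, -0.577]
force: [0.5, 1.2, -0.6]
width: 0.719
```

Request:
carry_out(steps=[0.72, -0.5, 0, 0.5, 0, 0.72, -1, 0, 0.8, 0, 0.72, -1, 0, 0.8, 0, 0.72, -1, 0, 0.8, 0])

```text
clock: 26.05
position: [0.4196, 0.2338, 0.1907]
ee_rot: [-1.492, 0.567, -0.573]
force: [0.2, 0.8, 0.7]
width: 0.719
```

Run:
```python
from h import *
st()
for n,bs in(("side",((210,125,275,175),(240,230,330,320))),("top",((160,170,215,225),(308,168,365,225)))):
    im,d=get_image(n);cv2.imwrite(f"pics/{n}5.png",im[...,::-1]);W=cloud(n,d);hsv=cv2.cvtColor(im,cv2.COLOR_RGB2HSV).astype(int)
    for k,(a,b,c,e) in zip(("cap","bottle"),bs):
        w=W[b:e,a:c].reshape(-1,3);h=hsv[b:e,a:c].reshape(-1,3)
        m=((abs(h[:,0]-92)<15)&(h[:,1]>100)&(w[:,2]>.024)&(w[:,2]<.05)) if k=="cap" else ((w[:,2]>.076)&(w[:,2]<.095))
        if m.sum()>5:print(n,k,m.sum(),rect(w[m]),"z",np.percentile(w[m][:,2],[10,50,90]).round(4),"plane",np.linalg.lstsq(np.c_[w[m][:,:2],np.ones(m.sum())],w[m][:,2],rcond=None)[0][:2].round(3))
a,b=cv2.imread("pics/side5.png"),cv2.imread("pics/top5.png")
cv2.imwrite("pics/c5.png",np.hstack([cv2.resize(a[100:330,180:380],(400,460)),cv2.resize(b[120:280,140:380],(400,460))]))
```

```text
t 26.05 pos [0.4196 0.2338 0.1907] yaw 48.25 F [0.2 0.8 0.7] T [ 0.07 -0.16 -0.01] w 0.719 q [ 0.04  0.35 -0.83  1.92  0.31  1.   -0.09]
side cap 64 (array([521.1, 227. ]), array([39.8, 44.9]), 43.2) z [0.0263 0.0298 0.0325] plane [0.03  0.035]
side bottle 371 (array([ 541.5, -267. ]), array([59.6, 60.9]), 89.0) z [0.0796 0.0833 0.0858] plane [0.007 0.018]
top cap 105 (array([519.8, 231. ]), array([43.6, 43.5]), 0.7) z [0.027  0.0304 0.0334] plane [0.012 0.034]
top bottle 220 (array([ 540.1, -264.6]), array([58. , 59.3]), 89.2) z [0.0797 0.0833 0.0865] plane [-0.006 -0.015]
```

View pics/c5.png

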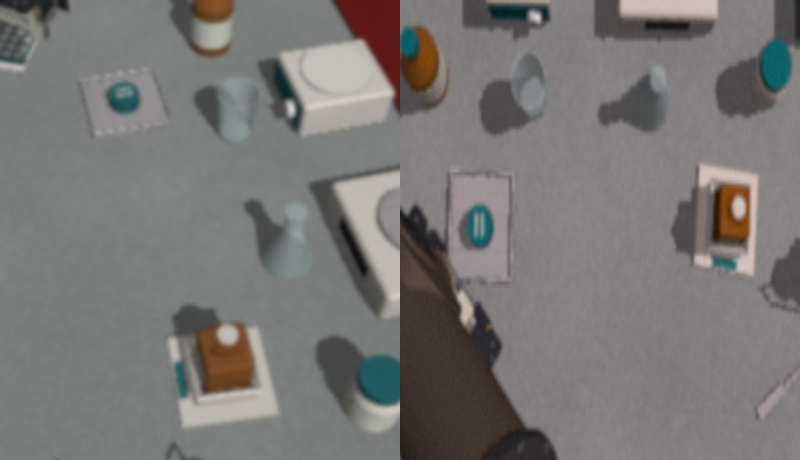

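The cap stands flat in the tray: its top is at 0.030 m (0.031 expected) and it is about 3 mm from the tray centre. The bottle is upright and fully down: its shoulder is at 0.083 m (0.084 expected) and it is within about 2 mm of the socket centre. The gripper is clear of everything, so I'm handing in.

```bash
python3 -c "
from cell import arm
print(arm.sign_off())"
```

```text
the job is handed in; nothing more can be done
None
```

I lifted the bottle by its glass, stood it in the socket and released it. I then gripped the cap, pressed it at about 11–19 N and turned it about 102° anticlockwise until the torque rose to 0.87 N m. After easing that to zero I lifted the cap straight off and set it rim down in the tray (about 4 N at touchdown). The job was handed in at about 26 s of the 67 s allowed; the hand-in gave no verdict.

Last checks, taken from both cameras:
- **Cap:** it stands flat with its top at 0.030 m (0.031 expected), about 3 mm from the tray centre.
- **Bottle:** its shoulder is at 0.083 m (0.084 expected), it is level within about 1°, and it is within about 2 mm of the socket centre.
- **Bystanders:** those in the last picture look unmoved. I judged this by eye and did not measure it; the handset is only partly in that picture.
- **Robot:** it was clear of everything at the end.

- **Failed measurement:** my depth-based tray outline gave impossible sizes. I dropped it and took the tray centre from rays in both views, which agreed to about 3 mm.
- **Camera disagreement:** the two cameras differed by 2–4 mm on cap and bottle positions. That is slightly more than the calibration allows but small against the tolerances.

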